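# Open the pantry lock box: selector, key, quarter turn and hold

### The arm

A 6-joint arm with a two-finger parallel gripper is mounted at the origin on a cart in front of the work surface, level with it; the furniture and walls round the work are solid. World frame = base frame: x ahead of the robot, y to its left, z up, the work surface at z = 0. Lengths are in m, angles in rad, forces in N, time in s.
With the tool pointing down it reaches from about 0.225 to 0.725 m from the base axis. Payload 3.1 kg.
Tool frame: the origin (TCP) lies on the centre line of the jaws, within the pads' length; the fingertips stand 17 mm ahead of it and the grasp point (between the pads) lies 2 mm behind it; z points along the fingers, y is the line along which they close (so a half turn about z gives the same grasp; the last joint's range is limited). The gripper opens to 85 mm and grips with 20 to 120 N. Pads are 22 mm wide; open, the fingers measure 114 mm over their backs; the gripper's body (76 mm by 85 mm) begins 54 mm behind the grasp point. The pads swing forward as they close: fully open they stand 13 mm farther back than shut.
Start: joints at [1.094, 0.048, 0.099, 1.622, 0, 1.443], TCP at [0.179, 0.493, 0.248] pointing down, gripper open.
Joint ranges: [-2.91, 2.91], [-0.99, 1.94], [-1.21, 1.42], [-2.12, 2.29], [-1.49, 1.47], [-3.14, 3.14]. Speed limits (rad/s): [2.79, 2.79, 3.14, 3.14, 3.14, 3.14].

### API

Orientations are given as a rotation vector (axis times angle).
In Python, from bench import * gives the robot as it stands. The module is installed in compiled form; this text tells all that it offers.
- The arm moves only by the tool jog_arm, never from a script. Its argument "motion" is text: rows parted by semicolons, each of 7 numbers parted by spaces: the turn, a rotation vector about the tool's x, y, z in degrees, then the shift along the tool's x, y, z in m, then the finger opening in m, from 0 to 0.0854. A call has 1 to 8 rows; each row is the pose to reach, as a shift and turn from the pose commanded when the call began, along the tool's axes at that moment; what a row does not reach only later rows make up. A row lasts 1/10 s, in which the tool goes at most 50 mm and 8.59 degrees, less where a joint would pass 70% of its speed; a pose out of reach is approached as far as the arm can. A call with a gripper value outside its range is refused whole. The fingers move at their own pace and stop on an object; "grip_force" is the grip in N (left out, the last holds). Time passes only in rows, so rows that repeat a pose let the fingers close. It gives the time, the measured TCP pose, the force, the opening and the grip force at its end, in the units of the state.
- get_state(): the state, without advancing time (a new reading comes with each control period).
- capture(name): name is "scene" or "top"; returns a dict with "color" (400x640x3 uint8, red, green, blue), "range_z" (400x640 float32, m along the optical axis (not along the pixel's ray), 0 where there is no reading), "fx", "fy", "cx", "cy" (pixels), "k1" (the pictures are not rectified: a ray, as slopes to the right and down, at radius r is drawn at 1 + k1 r^2 times it, then the intrinsics apply), "R" (3x3) and "t" (3): a world point X has camera coordinates R X + t. Camera axes: x right, y down, z forward; pixel columns grow to the right and rows downward; lengths in m; the calibration is good to about 2 mm. A picture is of the moment at which its call begins.
- finish_job(): hands the job in; it is judged then, once.
The state is a dict: "t": time; "joint_pos": joint angles; "qd": joint speeds; "joint_efforts": joint torques, N m; "position": TCP position; "tool_rot": TCP orientation; "wrist_force": force on the tool from outside, world axes, zero at the start; "torque": the same for the moment, N m; "gripper_width": finger opening in m; "gripper_force": force on a finger pad.
Only numpy, scipy, OpenCV 4.12 (cv2) and the standard library are available. Lean on these libraries where they do the work, as an engineer would, in place of code of your own. Each camera call takes 0.05 s, during which the arm holds its last target. There are 200 camera calls.

### The job

Unlock the blue pantry lock box. First turn its black selector clockwise until it clicks in with the pointer at the big yellow dot, then take the red key out of the wooden block, push it fully home in the brass lock past the sticky pins, and turn it a quarter turn clockwise to the stop. Finish while still gripping the key and holding it turned there against its return spring; leave the blue key in the block and don't disturb the teacup, jam jar and timer.

Things in the scene. Friction and masses are not known exactly. Their poses are not given: they have to be found in the camera images.
- lock_box: Fixed blue steel box, 150 (x) x 240 (y) x 75 mm; origin at the centre of its underside, z up. Stands left or right of the key block, yaw up to 0.35 rad. On its top: the selector, axis 55 mm from the middle to the box's +y, and the lock, axis 55 mm to -y, in a steel ring (outer diameter 44, inner 27.6 mm) that rises 9 mm above the top.
- selector_grip (a point): On the selector's vertical axis, 29 mm above the box top, the height to grip. Black upright bar 42 mm long, 12 mm thick (grip across this), top 39.5 mm above the box top, on a 48 mm disc 6.5 mm high. Turns with it: x along the bar to the pointer end (white line), y across the bar, z up. At the yellow dot (12 mm wide, 40 mm from the axis) x points along the box's +x.
- selector (a joint): Angle in rad, growing clockwise seen from above. Clicks in (spring detents, under 0.1 N m) at 0, 0.7, 1.4 and 2.1, marked by dots: small white, small white, big yellow (1.4), small white. Starts between 0 and 0.8; end stops at -0.05 and 2.15.
- red_key_grip (a point): Centre of the red plastic head of the key that stands upright, blade down, in a slot of the key block. Head 30 mm wide (y), 10 mm thick (x; grip across this), from 20 mm below to 18 mm above this point. z up; the blade tip is 56 mm below. The key is the same turned half round. About 45 g.
- red_key_shoulder (a point): On the red key's axis at the underside of its steel shoulder (20 mm in y, 9 in x, 8 tall, under the head), 28 mm below red_key_grip, same axes. Below it the blade: 28 mm long, 14 wide (y), 4 thick (x), the last 7 mm tapering to 7 x 1.4 mm. The shoulder rests on the brass lock face when the key is home.
- blue_key_grip (a point): Centre of the head of the blue key, the same in shape as the red one, in the other slot of the key block. To be left in place.
- key_block: Fixed wooden block, 56 (x) x 130 (y) x 40 mm, origin at the centre of its underside, z up; two upright slots at y = +30 and -30 mm, each 6 mm (x) by 16 mm (y), 32 mm deep; a key's shoulder rests on its top. Which key is in which slot varies. A key clears it when lifted 28 mm.
- keyhole (a point): Centre of the keyway's mouth in the brass lock face, 7.5 mm above the box top. The keyway goes straight down, 32 mm deep, 16 mm along this point's y, 6 mm along its x; z up. It turns with the lock; at rest its axes are the box's. Two sprung pins stick 2.2 mm in at the +y end, 12 and 20 mm down; pushing past them takes a few N and presses the key to -y with about 6 N.
- lock_plug (a joint): Angle of the lock in rad: 0 at rest, growing clockwise seen from above, stop at 1.571. A spring (0.02 N m at 0, 0.07 N m at the stop) turns it back when let go. The key has about 0.15 rad of play in the keyway, so it must be turned some 0.15 to 0.3 rad farther than the lock.
- teacup: Dark tea cup without handle, 72 mm across, 58 mm tall, behind the work; origin at the centre of its underside. Bystander.
- jam_jar: Small glass jam jar, 56 mm across, 69 mm tall, behind the work; origin at the centre of its underside. Bystander.
- kitchen_timer: Red and white kitchen timer, 61 mm across, 58 mm tall, at the left of the work; origin at the centre of its underside. Bystander.

How it is judged:
On the way, in this order (a step that is already met when the one before it is completed fails the run):
1. the selector is clicked in at the yellow dot (value of joint selector between 1.25 and 1.55 rad), for 0.2 s.
2. the red key is fully home in the lock, not yet turned (z of red_key_shoulder in the frame of keyhole below 0.004 m and horizontal distance between red_key_shoulder and keyhole below 0.005 m and angle between the z axis of red_key_grip and the z axis of keyhole, either way round below 0.2 rad and value of joint selector between 1.2 and 1.6 rad and value of joint lock_plug below 0.5 rad), for 0.2 s.
3. the key has turned the lock a quarter turn clockwise (z of red_key_shoulder in the frame of keyhole below 0.004 m and horizontal distance between red_key_shoulder and keyhole below 0.005 m and angle between the z axis of red_key_grip and the z axis of keyhole, either way round below 0.2 rad and value of joint lock_plug above 1.3 rad), for 0.2 s.
At the end, for the whole second after the job is handed in: The selector is within 0.2 rad of the yellow dot (1.4), the red key is upright in the lock with its shoulder within 4 mm of the lock's face, the lock is turned at least 1.3 rad (stop at 1.57), and the fingers still hold the key with more than 1 N (all of step 3 and value of joint selector between 1.2 and 1.6 rad and contact force between the fingers and red_key above 1 N); the arm keeps its last pose, push and grip.
It fails at once if the lock is turned while the selector is not at the yellow dot (value of joint lock_plug above 0.5 rad and not (value of joint selector between 1.1 and 1.7 rad)).
It fails at once if the blue key is taken from its slot (distance of blue_key_grip from where it was at the start of the episode above 0.02 m).
It fails at once if the teacup, jam jar or timer is disturbed (distance of any of teacup, jam_jar, kitchen_timer from where it was at the start of the episode above 0.03 m or angle between any of teacup, jam_jar, kitchen_timer's own z axis and vertical above 0.4 rad).
It also fails if it takes over 64 s, if anything falls off the work surface, if the arm or the gripper's body presses on something with over 40 N, if the wrist force passes 120 N, or if a joint passes its speed limit or range.

## Working session

There is one attempt and no reset: what is moved stays moved. The work goes in short steps, Python scripts to look and compute and a tool call to move; the robot and the scene stay as the last step left them, time stands still between calls to the robot, and variables do not carry over. Pictures are saved under pics/ and viewed, at most 10 in all, crops included, and the job is handed in when it is done.

Besides the shell and the picture viewer there is one more tool, called after "Call:" by a JSON object that holds its "op" and its "data". jog_arm: Moves the arm, as the interface text tells. Its arguments: {"type":"object","properties":{"motion":{"type":"string"},"grip_force":{"type":"number"}},"required":["motion"]}

```bash
mkdir -p pics; cat > h.py <<'E'
from bench import *
import numpy as np, cv2
from scipy.spatial.transform import Rotation as Ro
def ray(c,u,v):
    d=np.array([(u-c["cx"])/c["fx"],(v-c["cy"])/c["fy"]]); s=d.copy()
    for _ in range(20): s=d/(1+c["k1"]*(s@s))
    R=np.array(c["R"]);o=-R.T@np.array(c["t"]);return o,R.T@np.array([s[0],s[1],1])
def onz(c,u,v,z):
    o,d=ray(c,u,v);return o+d*(z-o[2])/d[2]
def proj(c,X):
    p=np.array(c["R"])@X+c["t"];s=p[:2]/p[2];s=s*(1+c["k1"]*(s@s));return s[0]*c["fx"]+c["cx"],s[1]*c["fy"]+c["cy"]
def save(c,n): cv2.imwrite("pics/"+n,c["color"][:,:,::-1])
E
python3 - <<'E'
from h import *
s=get_state();print(s)
for n in("scene","top"):
    c=capture(n);save(c,n+"1.png");print(n,c["fx"],c["k1"],-np.array(c["R"]).T@c["t"],np.array(c["R"]).round(3).tolist())
E
```

```text
{'t': 0.0, 'joint_pos': array([1.09415794e+00, 4.87483947e-02, 9.75779204e-02, 1.62197246e+00,
       1.89226051e-05, 1.44297377e+00]), 'qd': array([-0.00072432, -0.00096359, -0.00206924, -0.00064004, -0.00078592,
        0.0008399 ]), 'joint_efforts': array([ 1.56306328e-04, -3.38776481e+01,  3.20018113e+01,  2.00817164e-02,
       -1.09514613e-04, -4.08055627e-06]), 'position': array([0.17919345, 0.49287083, 0.24710833]), 'tool_rot': array([-0.54502043, -3.09322537,  0.00350933]), 'wrist_force': array([ 0.00907373,  0.28757309, -0.09669154]), 'torque': array([-0.01988004, -0.01688471, -0.01393311]), 'gripper_force': 0.0, 'gripper_width': 0.08522998277001143}
scene 408.5028678286307 -0.05611265351399661 [-0.01073696 -0.39442238  0.66710684] [[0.6, -0.8, -0.01], [-0.483, -0.353, -0.801], [0.638, 0.486, -0.598]]
top 370.17674454318245 -0.032678356479091654 [0.50808614 0.08690743 0.99863203] [[-0.01, -1.0, -0.002], [-0.993, 0.01, -0.116], [0.116, 0.001, -0.993]]
```

View pics/scene1.png

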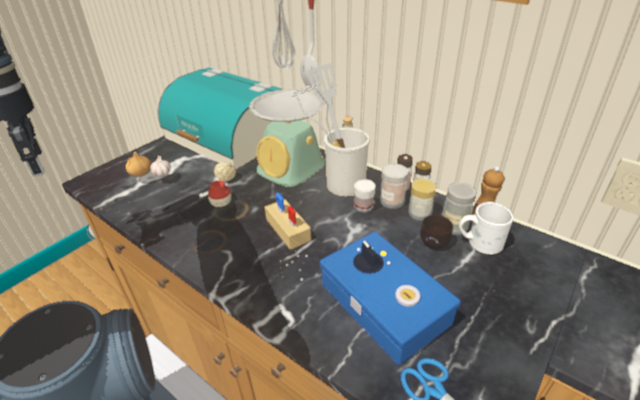

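View pics/top1.png

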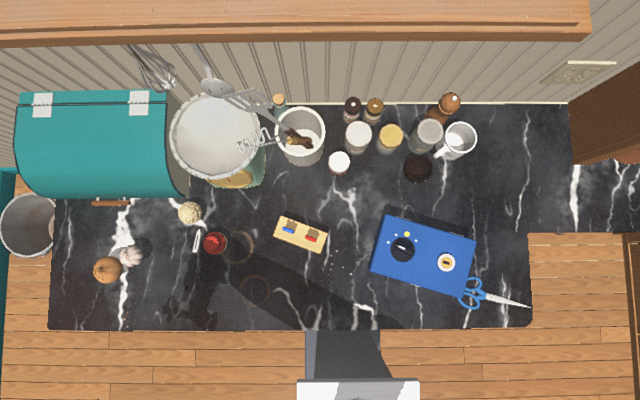

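The scene view shows the red key at about (292,214), the selector at (369,255) and the lock at (407,295). In the top view the red key is at (313,235), blue key (289,229), selector (402,248), yellow dot (407,234) and lock (446,262).

```bash
cat >> h.py <<'E'
def masks(c):
    h=cv2.cvtColor(c["color"],cv2.COLOR_RGB2HSV);H,S,V=[h[...,i].astype(int) for i in range(3)]
    return dict(red=((H<6)|(H>174))&(S>150)&(V>70),blue=(H>100)&(H<125)&(S>140)&(V>60),yel=(H>18)&(H<34)&(S>120)&(V>130),white=(S<50)&(V>170),black=(V<45),wood=(H>12)&(H<26)&(S>50)&(V>130))
def blobs(m,roi,a=4):
    x0,y0,x1,y1=roi;k=np.zeros(m.shape,np.uint8);k[y0:y1,x0:x1]=m[y0:y1,x0:x1]
    n,l,st,ce=cv2.connectedComponentsWithStats(k);return [(st[i].tolist(),ce[i],l==i) for i in range(1,n) if st[i][4]>=a]
E
python3 - <<'E'
from h import *
c=capture("top");m=masks(c)
print("box")
b=max(blobs(m["blue"],(350,190,500,320)),key=lambda b:b[0][4]);cn=cv2.findContours(b[2].astype(np.uint8),0,1)[0]
hull=cv2.convexHull(np.vstack(cn));r=cv2.minAreaRect(hull);P=np.array([onz(c,*p,.075)[:2] for p in cv2.boxPoints(r)]);print(P.round(4),P.mean(0))
for k,roi,z in(("yel",(380,220,470,290),.075),("white",(380,220,470,290),.1145),("red",(265,205,335,260),.086),("blue",(265,205,335,260),.086),("wood",(265,205,335,260),.04)):
    for st,ce,_ in blobs(m[k],roi): print(k,st,ce.round(1),onz(c,*ce,z).round(4))
w=max(blobs(m["wood"],(265,205,335,260)),key=lambda b:b[0][4])
W=m["wood"]|m["red"]|m["blue"];W=blobs(W,(265,205,335,260),50)[0][2]
r=cv2.minAreaRect(np.argwhere(W)[:,::-1].astype(np.float32));P=np.array([onz(c,*p,.04)[:2] for p in cv2.boxPoints(r)]);print(P.round(4),P.mean(0))
im=c["color"][200:300,260:480,::-1];A=cv2.resize(im,None,fx=3.6,fy=3.6,interpolation=2)
c=capture("scene");m=masks(c)
for k,roi,z in(("yel",(340,230,430,310),.075),("white",(340,230,430,310),.1145),("red",(260,190,315,240),.086),("blue",(260,190,315,240),.086)):
    for st,ce,_ in blobs(m[k],roi): print(k,st,ce.round(1),onz(c,*ce,z).round(4))
cv2.imwrite("pics/c2.png",A[:, :800])
im=c["color"][190:310,260:440,::-1];cv2.imwrite("pics/c3.png",cv2.resize(im,None,fx=4.4,fy=4.4,interpolation=2))
E
```

```text
box
[[ 0.4273 -0.0161]
 [ 0.5831 -0.0692]
 [ 0.4906 -0.3529]
 [ 0.3372 -0.2948]] [ 0.45954913 -0.18324073]
yel [405, 232, 4, 4, 14] [406.5 233.7] [ 0.5286 -0.1209  0.075 ]
yel [442, 258, 10, 10, 49] [446.4 262.3] [ 0.4571 -0.2175  0.075 ]
white [395, 234, 2, 2, 4] [395.5 234.5] [ 0.5262 -0.0857  0.1145]
white [387, 241, 3, 3, 6] [387.8 241.8] [ 0.509  -0.0669  0.1145]
white [415, 240, 2, 2, 4] [415.5 240.5] [ 0.5114 -0.1329  0.1145]
white [398, 246, 7, 4, 14] [401.4 247.4] [ 0.4956 -0.0987  0.1145]
white [438, 254, 17, 17, 145] [445.8 262.1] [ 0.4596 -0.2031  0.1145]
red [305, 236, 11, 6, 37] [310.5 238.4] [0.5193 0.1177 0.086 ]
blue [283, 227, 11, 6, 29] [287.9 229.6] [0.5414 0.1731 0.086 ]
wood [273, 216, 55, 38, 1064] [300.  234.5] [0.5303 0.1462 0.04  ]
[[0.5269 0.2193]
 [0.5826 0.1985]
 [0.5347 0.0741]
 [0.4797 0.0955]] [0.53095438 0.1468651 ]
yel [381, 252, 5, 3, 13] [383.  253.2] [ 0.53   -0.1202  0.075 ]
yel [401, 290, 13, 9, 91] [407.3 294. ] [ 0.465 -0.211  0.075]
white [345, 230, 16, 15, 78] [351.3 235.1] [ 0.5006 -0.0608  0.1145]
white [363, 241, 6, 6, 20] [365.7 243.3] [ 0.4974 -0.0971  0.1145]
white [357, 248, 3, 3, 8] [358.1 248.9] [ 0.4757 -0.0938  0.1145]
white [380, 251, 2, 4, 4] [380.2 252.5] [ 0.4924 -0.1334  0.1145]
white [385, 251, 2, 4, 4] [385.8 252.5] [ 0.4986 -0.1418  0.1145]
white [387, 261, 3, 4, 8] [388.  262.5] [ 0.4783 -0.1586  0.1145]
white [395, 285, 25, 21, 272] [406.9 295.5] [ 0.43   -0.2243  0.1145]
white [351, 296, 10, 14, 85] [354.9 303.9] [ 0.3628 -0.1625  0.1145]
red [288, 206, 8, 17, 86] [291.5 213.9] [0.5058 0.1047 0.086 ]
blue [276, 193, 8, 16, 74] [279.6 200. ] [0.5282 0.1613 0.086 ]
```

View pics/c2.png

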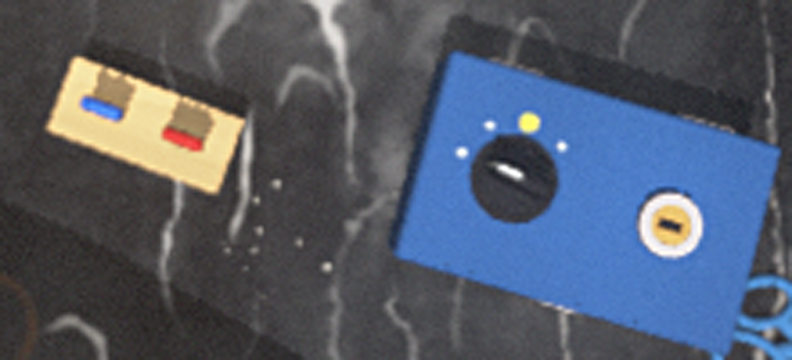

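View pics/c3.png

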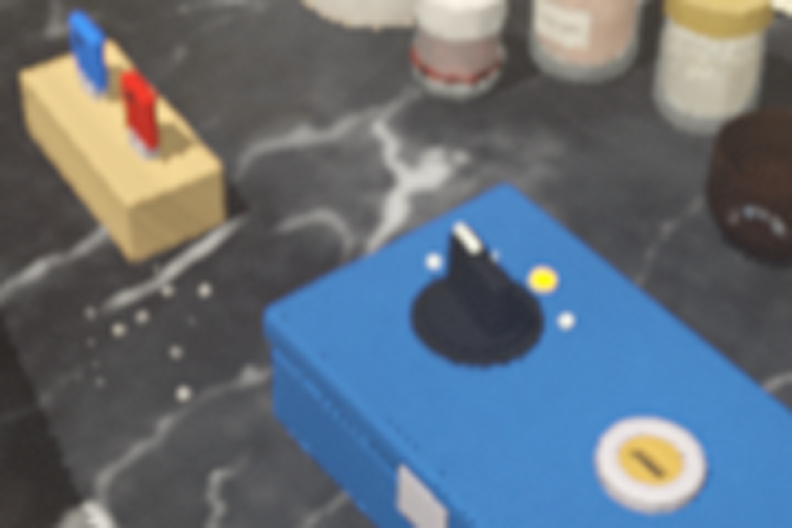

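The crops show the white pointer line pointing up and left, near the first or second white dot. The keyway is a dark slot along the box's long axis, and the red key is the slot on the -y side of the block.

```bash
python3 - <<'E'
from h import *
from scipy.optimize import least_squares
T={n:capture(n) for n in("top","scene")}
# (pix, local xy, z) box
def a(th): return (40*np.sin(th-1.4+np.pi/2)/1e3,0.055+.04*np.cos(th-1.4+np.pi/2))
obs=[("top",(406.5,233.7),a(1.4),.075),("top",(446.4,262.3),(0,-.055),.0825),("top",(395.5,234.5),a(.7),.075),("top",(387.8,241.8),a(0),.075),("top",(415.5,240.5),a(2.1),.075)]
m=masks(T["scene"])
for st,ce,_ in blobs(m["white"],(340,230,430,310))+blobs(m["yel"],(340,230,430,310)): 
    print(st,ce.round(1),onz(T["scene"],*ce,.075).round(4))
obs+=[("scene",(383,253.2),a(1.4),.075),("scene",(407.3,294.),(0,-.055),.0825),("scene",(358.1,248.9),a(0),.075),("scene",(388,262.5),a(2.1),.075)]
for sel in("top","scene"):
    O=[o for o in obs if o[0]==sel]; P=np.array([onz(T[o[0]],*o[1],o[3])[:2] for o in O]);L=np.array([o[2] for o in O])
    f=lambda p:((P-p[:2]-L@np.array([[np.cos(p[2]),np.sin(p[2])],[-np.sin(p[2]),np.cos(p[2])]]))).ravel()
    r=least_squares(f,[.45,-.18,-.3]);p=r.x;R=np.array([[np.cos(p[2]),-np.sin(p[2])],[np.sin(p[2]),np.cos(p[2])]])
    print(sel,p,"sel",p[:2]+R@[0,.055],"lock",p[:2]+R@[0,-.055],(r.fun*1e3).round(1))
# keys two view / plane
for n,(c) in T.items():
    m=masks(c);roi=(265,205,335,260) if n=="top" else(260,190,315,240)
    for k in("red","blue"):
        ce=max(blobs(m[k],roi),key=lambda b:b[0][4])[1]; print(n,k,onz(c,*ce,.068).round(4),onz(c,*ce,.08).round(4))
# pointer blob
print([onz(T["top"],401.4,247.4,.1145).round(4),onz(T["scene"],365.7,243.3,.1145).round(4)])
b=[b for b in blobs(masks(T["top"])["white"],(397,243,407,251))][0][2];q=np.argwhere(b)[:,::-1]
Q=np.array([onz(T["top"],*p,.1145)[:2] for p in q]);u,s,v=np.linalg.svd(Q-Q.mean(0));print(v[0],np.degrees(np.arctan2(v[0][1],v[0][0])))
b=[b for b in blobs(masks(T["scene"])["white"],(360,239,370,248))][0][2];q=np.argwhere(b)[:,::-1]
Q=np.array([onz(T["scene"],*p,.1145)[:2] for p in q]);u,s,v=np.linalg.svd(Q-Q.mean(0));print(v[0],np.degrees(np.arctan2(v[0][1],v[0][0])))
E
```

```text
[345, 230, 16, 15, 78] [351.3 235.1] [ 0.5371 -0.037   0.075 ]
[363, 241, 6, 6, 20] [365.7 243.3] [ 0.5338 -0.0759  0.075 ]
[357, 248, 3, 3, 8] [358.1 248.9] [ 0.5105 -0.0723  0.075 ]
[380, 251, 2, 4, 4] [380.2 252.5] [ 0.5283 -0.1147  0.075 ]
[385, 251, 2, 4, 4] [385.8 252.5] [ 0.535  -0.1238  0.075 ]
[387, 261, 3, 4, 8] [388.  262.5] [ 0.5133 -0.1418  0.075 ]
[395, 285, 25, 21, 271] [407.  295.5] [ 0.4616 -0.2121  0.075 ]
[351, 296, 10, 14, 85] [354.9 303.9] [ 0.3895 -0.1459  0.075 ]
[381, 252, 5, 3, 13] [383.  253.2] [ 0.53   -0.1202  0.075 ]
[401, 290, 13, 9, 92] [407.3 294. ] [ 0.4649 -0.211   0.075 ]
top [ 0.47397802 -0.16177893 -0.30146584] sel [ 0.49030863 -0.10925931] lock [ 0.45764741 -0.21429856] [ 0.1  0.2 -0.2 -0.7 -0.2  0.3  0.6 -0.  -0.3  0.2]
scene [ 0.47542154 -0.1606063  -0.30421999] sel [ 0.49189674 -0.10813185] lock [ 0.45894634 -0.21308075] [-0.1 -0.2  0.  -0.2  0.2  0.2 -0.1  0.1]
top red [0.5195 0.1183 0.068 ] [0.5194 0.1179 0.08  ]
top blue [0.542  0.1748 0.068 ] [0.5416 0.1737 0.08  ]
scene red [0.522  0.1202 0.068 ] [0.5113 0.1099 0.08  ]
scene blue [0.5449 0.1785 0.068 ] [0.5337 0.167  0.08  ]
[array([ 0.4955, -0.0988,  0.1145]), array([ 0.4974, -0.0971,  0.1145])]
[0.41813352 0.90838558] 65.28319503213145
[-0.41958481 -0.90771614] -114.80837769754633
```

```bash
cat >> h.py <<'E'
def tgt(pos,psi,cur=None):
    """psi: world angle of tool y, deg; prints row"""
    s=get_state();p,rv=(s["position"],s["tool_rot"]) if cur is None else cur
    R0=Ro.from_rotvec(rv);a=np.radians(psi);y=np.array([np.cos(a),np.sin(a),0]);z=np.array([0,0,-1.]);x=np.cross(y,z)
    Rt=Ro.from_matrix(np.column_stack([x,y,z]));d=(R0.inv()*Rt).as_rotvec(degrees=True);sh=R0.inv().apply(np.array(pos)-p)
    yy=R0.apply([0,1,0]);print("t",round(s["t"],2),"pos",p.round(4),"psi",np.degrees(np.arctan2(yy[1],yy[0])).round(2),"F",s["wrist_force"].round(1),"w",round(s["gripper_width"],4),"j6",s["joint_pos"][5].round(2));print("turn",d.round(2),"shift",sh.round(4))
E
python3 - <<'E'
from h import *
tgt([.491,-.1087,.20],155)
E
```

```text
t 0.3 pos [0.1794 0.4932 0.2479] psi 70.01 F [-0.1 -0.3  0.8] w 0.0853 j6 1.44
turn [-4.000e-02 -4.000e-02 -8.499e+01] shift [-0.4986 -0.4591  0.0482]
```

Call:
{"op": "jog_arm", "data": {"motion": "0 0 -85 -0.4986 -0.4591 0 0.0854;0 0 -85 -0.4986 -0.4591 0 0.0854;0 0 -85 -0.4986 -0.4591 0 0.0854;0 0 -85 -0.4986 -0.4591 0 0.0854;0 0 -85 -0.4986 -0.4591 0 0.0854;0 0 -85 -0.4986 -0.4591 0 0.0854;0 0 -85 -0.4986 -0.4591 0 0.0854;0 0 -85 -0.4986 -0.4591 0 0.0854", "grip_force": 40}}

```text
t: 1.1
position: [0.3379, 0.1922, 0.2488]
tool_rot: [-1.032, 2.966, 0.0]
wrist_force: [0.3, 1.0, -0.5]
gripper_width: 0.0853
gripper_force: 0.0
```

```bash
python3 -c "
from h import *
tgt([.491,-.1087,.18],155)"
```

```text
t 1.1 pos [0.3379 0.1922 0.2488] psi 128.36 F [ 0.3  1.  -0.5] w 0.0853 j6 -0.33
turn [-2.000e-02  4.000e-02 -2.664e+01] shift [ 0.0667 -0.331   0.0688]
```

Call:
{"op": "jog_arm", "data": {"motion": "0 0 -26.6 0.0667 -0.331 0.0688 0.06;0 0 -26.6 0.0667 -0.331 0.0688 0.06;0 0 -26.6 0.0667 -0.331 0.0688 0.06;0 0 -26.6 0.0667 -0.331 0.0688 0.06;0 0 -26.6 0.0667 -0.331 0.0688 0.06;0 0 -26.6 0.0667 -0.331 0.0688 0.06;0 0 -26.6 0.0667 -0.331 0.0688 0.06;0 0 -26.6 0.0667 -0.331 0.0688 0.06"}}

```text
t: 1.9
position: [0.4897, -0.1116, 0.1783]
tool_rot: [1.675, -2.656, 0.0]
wrist_force: [0.2, 0.9, 0.1]
gripper_width: 0.0598
gripper_force: 0.0
```

Call:
{"op": "jog_arm", "data": {"motion": "0 0 0 0 0 0 0.06;0 0 0 0 0 0 0.06"}}

```text
t: 2.1
position: [0.4886, -0.1081, 0.1795]
tool_rot: [1.679, -2.655, -0.002]
wrist_force: [0.8, -0.1, 0.6]
gripper_width: 0.0601
gripper_force: 0.0
```

```bash
python3 -c "
from h import *
tgt([.491,-.1087,.103],155)"
```

```text
t 2.1 pos [ 0.4886 -0.1081  0.1795] psi 154.61 F [ 0.8 -0.1  0.6] w 0.0601 j6 -1.48
turn [ 0.09  0.02 -0.39] shift [-0.0004 -0.0025  0.0765]
```

Call:
{"op": "jog_arm", "data": {"motion": "0 0 -0.4 -0.0004 -0.0025 0.04 0.04;0 0 -0.4 -0.0004 -0.0025 0.076 0.04;0 0 -0.4 -0.0004 -0.0025 0.076 0.04;0 0 -0.4 -0.0004 -0.0025 0.076 0.0;0 0 -0.4 -0.0004 -0.0025 0.076 0.0;0 0 -0.4 -0.0004 -0.0025 0.076 0.0;0 0 -0.4 -0.0004 -0.0025 0.076 0.0;0 0 -0.4 -0.0004 -0.0025 0.076 0.0", "grip_force": 30}}

```text
t: 2.9
position: [0.4917, -0.1081, 0.1063]
tool_rot: [-1.69, 2.647, -0.0]
wrist_force: [-4.1, 2.8, 7.1]
gripper_width: 0.0115
gripper_force: 33.9
```

```bash
python3 -c "
from h import *
tgt([.491,-.1087,.103],155)
for n in('scene','top'): c=capture(n);save(c,n+'4.png')
c=capture('scene');cv2.imwrite('pics/g.png',cv2.resize(c['color'][180:330,300:460,::-1],None,fx=3.8,fy=3.8,interpolation=2))"
```

```text
t 2.9 pos [ 0.4917 -0.1081  0.1063] psi 155.1 F [-4.1  2.8  7.1] w 0.0115 j6 -1.49
turn [-0.05  0.07  0.1 ] shift [0.0008 0.0004 0.0033]
```

View pics/g.png

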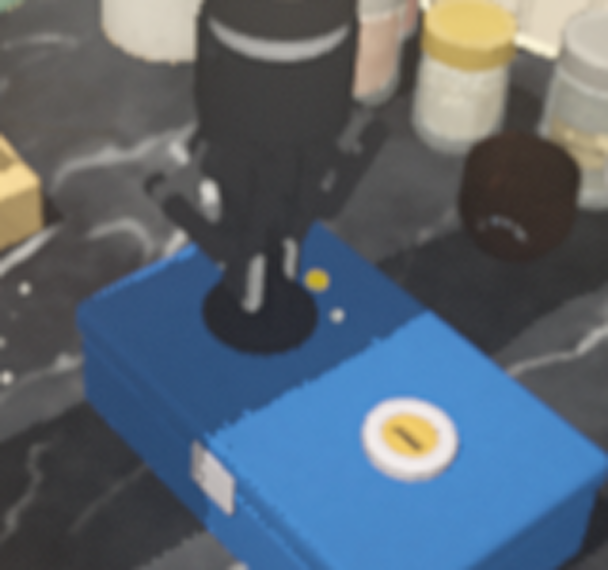

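The gripper holds the selector bar, width 11.5 mm. Now I turn it clockwise.

Call:
{"op": "jog_arm", "data": {"motion": "0 0 7 0 0 -0.001 0;0 0 14 0 0 -0.002 0;0 0 21 0 0 -0.002 0;0 0 28 0 0 -0.002 0;0 0 35 0 0 -0.002 0;0 0 42 0 0 -0.002 0;0 0 49 0 0 -0.002 0;0 0 56 0 0 -0.002 0"}}

```text
t: 3.85
position: [0.4922, -0.1092, 0.1063]
tool_rot: [-0.241, 3.131, -0.002]
wrist_force: [-0.8, -0.5, -3.0]
gripper_width: 0.0112
gripper_force: 32.4
```

Call:
{"op": "jog_arm", "data": {"motion": "0 0 7 0 0 0 0;0 0 14 0 0 0 0;0 0 21 0 0 0 0;0 0 26.5 0 0 0 0;0 0 26.5 0 0 0 0;0 0 26.5 0 0 0 0;0 0 26.5 0 0 0 0"}}

```text
t: 4.55
position: [0.4921, -0.1098, 0.1063]
tool_rot: [0.474, 3.104, -0.003]
wrist_force: [2.0, -3.8, -3.5]
gripper_width: 0.0115
gripper_force: 32.5
```

```bash
python3 -c "
from h import *
tgt([.491,-.1087,.105],72.6);print(get_state()['torque'])"
```

```text
t 4.55 pos [ 0.4921 -0.1098  0.1063] psi 72.63 F [ 2.  -3.8 -3.5] w 0.0115 j6 -0.05
turn [-0.11  0.12  0.03] shift [0.0014 0.0007 0.0013]
[-0.88664775 -0.13827548 -0.00156199]
```

Open, lift and look at the selector.

Call:
{"op": "jog_arm", "data": {"motion": "0 0 0 0 0 0 0.05;0 0 0 0 0 0 0.05;0 0 0 0 0 0 0.05;0 0 0 0 0 -0.04 0.06;0 0 0 0 0 -0.08 0.06;0 0 0 0 0.05 -0.12 0.06;0 0 0 0 0.10 -0.12 0.06;0 0 0 0 0.15 -0.12 0.06"}}

```text
t: 5.35
position: [0.5347, 0.0246, 0.2288]
tool_rot: [0.477, 3.099, 0.002]
wrist_force: [1.4, -0.5, -0.4]
gripper_width: 0.06
gripper_force: 0.0
```

```bash
python3 - <<'E'
from h import *
c=capture("scene");m=masks(c)
for st,ce,_ in blobs(m["white"],(355,235,400,270)): print(st,ce.round(1),onz(c,*ce,.1145).round(4))
cv2.imwrite('pics/g2.png',cv2.resize(c['color'][200:320,320:460,::-1],None,fx=4,fy=4,interpolation=2))
tgt([.5205,.119,.18],159)
E
```

```text
[371, 243, 7, 5, 19] [373.5 244.7] [ 0.5031 -0.1115  0.1145]
[385, 251, 2, 4, 4] [385.8 252.5] [ 0.4986 -0.1418  0.1145]
[387, 261, 3, 4, 8] [388.  262.5] [ 0.4783 -0.1586  0.1145]
t 5.4 pos [0.5356 0.0327 0.2275] psi 72.96 F [ 1.7  3.2 -0.8] w 0.0597 j6 0.23
turn [  0.3    0.55 -86.04] shift [0.0399 0.0776 0.0481]
```

View pics/g2.png

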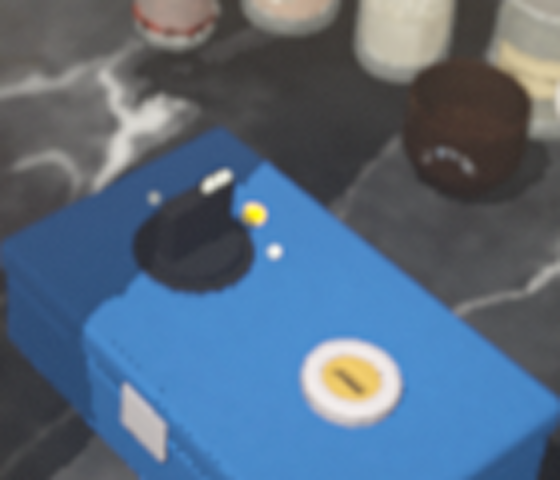

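The pointer now sits at the yellow dot: the line is at (373,245), direction -17°, which matches the box's +x. Next is the red key.

Call:
{"op": "jog_arm", "data": {"motion": "0 0 -86 0.04 0.0776 0.03 0.05;0 0 -86 0.04 0.0776 0.03 0.05;0 0 -86 0.04 0.0776 0.03 0.05;0 0 -86 0.04 0.0776 0.03 0.05;0 0 -86 0.04 0.0776 0.03 0.05;0 0 -86 0.04 0.0776 0.03 0.05;0 0 -86 0.04 0.0776 0.03 0.05;0 0 -86 0.04 0.0776 0.03 0.05"}}

```text
t: 6.2
position: [0.5177, 0.1097, 0.1955]
tool_rot: [1.37, -2.827, -0.001]
wrist_force: [0.2, 1.0, 0.5]
gripper_width: 0.0503
gripper_force: 0.0
```

Call:
{"op": "jog_arm", "data": {"motion": "0 0 -17.3 0 0 0 0.05;0 0 -17.3 0 0 0 0.05;0 0 -17.3 0 0 0 0.05;0 0 -17.3 0 0 0 0.05"}}

```text
t: 6.6
position: [0.5178, 0.1095, 0.1955]
tool_rot: [1.767, -2.597, -0.001]
wrist_force: [0.4, -0.1, 0.1]
gripper_width: 0.0501
gripper_force: 0.0
```

```bash
python3 -c "
from h import *
tgt([.5205,.119,.067],159)"
```

```text
t 6.6 pos [0.5178 0.1095 0.1955] psi 158.47 F [ 0.4 -0.1  0.1] w 0.0501 j6 -1.11
turn [ 0.02  0.01 -0.53] shift [-0.0098  0.001   0.1285]
```

Call:
{"op": "jog_arm", "data": {"motion": "0 0 -0.5 -0.0098 0.001 0.03 0.05;0 0 -0.5 -0.0098 0.001 0.06 0.05;0 0 -0.5 -0.0098 0.001 0.09 0.05;0 0 -0.5 -0.0098 0.001 0.11 0.04;0 0 -0.5 -0.0098 0.001 0.128 0.04;0 0 -0.5 -0.0098 0.001 0.128 0.04;0 0 -0.5 -0.0098 0.001 0.128 0.04;0 0 -0.5 -0.0098 0.001 0.128 0.03"}}

```text
t: 7.4
position: [0.5217, 0.1191, 0.0691]
tool_rot: [-1.78, 2.586, -0.002]
wrist_force: [-0.1, 0.3, 0.7]
gripper_width: 0.03
gripper_force: 0.0
```

Call:
{"op": "jog_arm", "data": {"motion": "0 0 0 0 0 0 0.015;0 0 0 0 0 0 0.0;0 0 0 0 0 0 0.0;0 0 0 0 0 0 0.0;0 0 0 0 0 0 0.0", "grip_force": 30}}

```text
t: 7.9
position: [0.5215, 0.1192, 0.0691]
tool_rot: [-1.781, 2.585, -0.001]
wrist_force: [-0.3, 1.1, 6.4]
gripper_width: 0.0096
gripper_force: 33.5
```

```bash
python3 -c "
from h import *
tgt([.5205,.119,.067],159)
c=capture('scene');cv2.imwrite('pics/k.png',cv2.resize(c['color'][120:260,230:360,::-1],None,fx=4,fy=4,interpolation=2))"
```

```text
t 7.9 pos [0.5215 0.1192 0.0691] psi 159.13 F [-0.3  1.1  6.4] w 0.0096 j6 -1.11
turn [-0.11  0.07  0.13] shift [0.0005 0.0009 0.0021]
```

View pics/k.png

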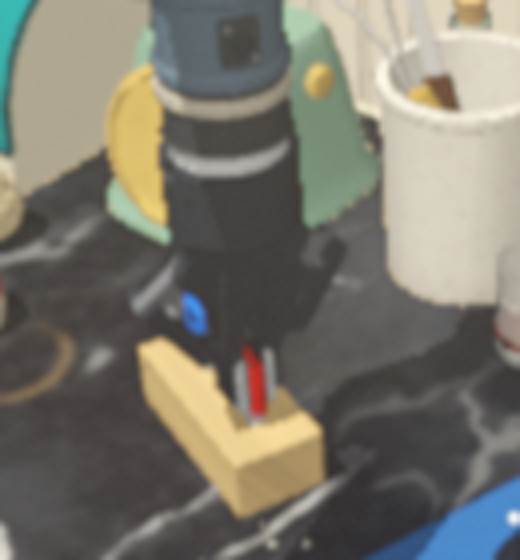

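The fingers hold the red head centrally (in the crop at about (255,380)). Lift it with a firmer grip and carry it to above the lock.

Call:
{"op": "jog_arm", "data": {"motion": "0 0 0 0 0 0 0.0;0 0 0 0 0 -0.01 0.0;0 0 0 0 0 -0.02 0.0;0 0 0 0 0 -0.03 0.0;0 0 0 0 0 -0.05 0.0;0 0 0 0 0 -0.08 0.0;0 0 0 0 0 -0.12 0.0;0 0 0 0 0 -0.155 0.0", "grip_force": 80}}

```text
t: 8.75
position: [0.5206, 0.1189, 0.2248]
tool_rot: [-1.782, 2.586, -0.001]
wrist_force: [0.5, -0.1, -0.1]
gripper_width: 0.009
gripper_force: 77.9
```

```bash
python3 -c "
from h import *
tgt([.4583,-.2143,.22],162.6)"
```

```text
t 8.75 pos [0.5206 0.1189 0.2248] psi 159.13 F [ 0.5 -0.1 -0.1] w 0.009 j6 -1.11
turn [-0.05  0.01 -3.47] shift [ 0.3335 -0.0604  0.0047]
```

Call:
{"op": "jog_arm", "data": {"motion": "0 0 -1 0.04 -0.008 0 0;0 0 -2 0.09 -0.017 0 0;0 0 -3 0.14 -0.026 0 0;0 0 -3.5 0.19 -0.035 0 0;0 0 -3.5 0.24 -0.044 0 0;0 0 -3.5 0.29 -0.053 0 0;0 0 -3.5 0.32 -0.058 0 0;0 0 -3.5 0.3335 -0.0604 0.005 0"}}

```text
t: 9.55
position: [0.4578, -0.2177, 0.2188]
tool_rot: [-1.855, 2.535, -0.004]
wrist_force: [-0.2, 1.6, 0.1]
gripper_width: 0.009
gripper_force: 77.9
```

Call:
{"op": "jog_arm", "data": {"motion": "0 0 0 0 0 0.02 0;0 0 0 0 0 0.04 0;0 0 0 0 0 0.06 0;0 0 0 0 0 0.06 0;0 0 0 0 0 0.06 0"}}

```text
t: 10.05
position: [0.4582, -0.2135, 0.1576]
tool_rot: [1.862, -2.53, -0.002]
wrist_force: [0.8, -0.4, -0.4]
gripper_width: 0.0089
gripper_force: 77.9
```

```bash
python3 -c "
from h import *
tgt([.4583,-.2143,.152],162.6)
c=capture('scene');cv2.imwrite('pics/l.png',cv2.resize(c['color'][215:335,345:475,::-1],None,fx=5,fy=5,interpolation=2))
for n in('scene','top'):
  c=capture(n);print(n,proj(c,np.array([.4583,-.2143,.0825])),proj(c,np.array([.4583,-.2143,.097])))
"
```

```text
t 10.05 pos [ 0.4582 -0.2135  0.1576] psi 162.68 F [ 0.8 -0.4 -0.4] w 0.0089 j6 -1.84
turn [0.05 0.03 0.08] shift [ 0.0008 -0.0004  0.0056]
scene (np.float64(407.6213275889618), np.float64(294.50306993466853)) (np.float64(408.50740792533605), np.float64(289.214835119529))
top (np.float64(446.08453822253693), np.float64(261.94887361702257)) (np.float64(448.0598262241654), np.float64(262.25228920952804))
```

View pics/l.png

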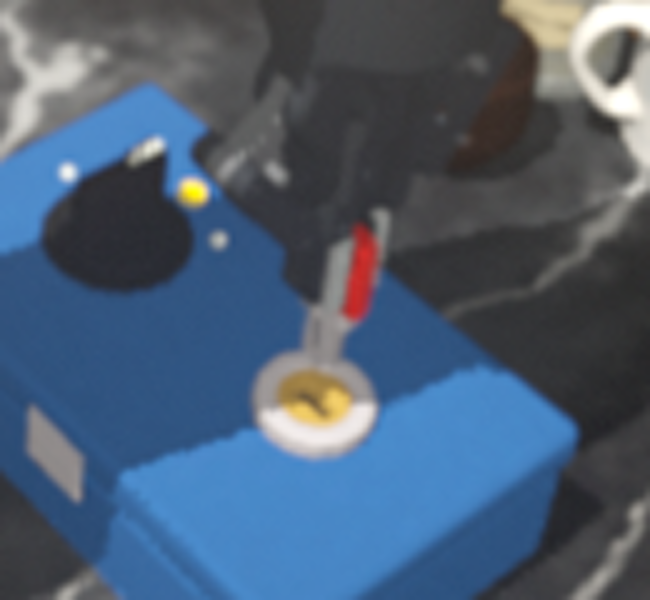

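The blade tip in the crop at (322,365) lies over the keyway at (316,400), in line with the projected axis to within about 1 px. Starting a guarded descent.

Call:
{"op": "jog_arm", "data": {"motion": "0 0 0 0 0 0.008 0;0 0 0 0 0 0.016 0;0 0 0 0 0 0.02 0;0 0 0 0 0 0.023 0;0 0 0 0 0 0.026 0;0 0 0 0 0 0.026 0"}}

```text
t: 10.8
position: [0.458, -0.214, 0.1309]
tool_rot: [1.86, -2.531, -0.001]
wrist_force: [0.7, -0.4, -0.5]
gripper_width: 0.0089
gripper_force: 77.8
```

```bash
python3 -c "
from h import *
tgt([.4583,-.2143,.1094],162.6);print(get_state()['torque'])"
```

```text
t 10.8 pos [ 0.458  -0.214   0.1309] psi 162.63 F [ 0.7 -0.4 -0.5] w 0.0089 j6 -1.84
turn [0.05 0.02 0.03] shift [ 0.0002 -0.0004  0.0215]
[0.01390208 0.01540399 0.01707438]
```

It entered without force, about 8 mm in. Pushing on past the pins.

Call:
{"op": "jog_arm", "data": {"motion": "0 0 0 0 0 0.003 0;0 0 0 0 0 0.006 0;0 0 0 0 0 0.009 0;0 0 0 0 0 0.012 0;0 0 0 0 0 0.012 0"}}

```text
t: 11.3
position: [0.458, -0.2142, 0.1189]
tool_rot: [1.86, -2.531, -0.001]
wrist_force: [-0.5, 0.2, -1.2]
gripper_width: 0.009
gripper_force: 77.8
```

Call:
{"op": "jog_arm", "data": {"motion": "0 0 0 0 0 0.003 0;0 0 0 0 0 0.006 0;0 0 0 0 0 0.009 0;0 0 0 0 0 0.010 0;0 0 0 0 0 0.010 0"}}

```text
t: 11.8
position: [0.4586, -0.2144, 0.1116]
tool_rot: [-1.86, 2.531, -0.002]
wrist_force: [-2.5, 0.9, 7.8]
gripper_width: 0.009
gripper_force: 79.3
```

```bash
python3 -c "
from h import *
tgt([.4583,-.2143,.1094],162.6);print(get_state()['torque'])"
```

```text
t 11.8 pos [ 0.4586 -0.2144  0.1116] psi 162.64 F [-2.5  0.9  7.8] w 0.009 j6 -1.84
turn [-0.09 -0.03  0.04] shift [0.     0.0003 0.0022]
[0.30761789 0.64156563 0.00227026]
```

Call:
{"op": "jog_arm", "data": {"motion": "0 0 0 0 0 0.002 0;0 0 0 0 0 0.004 0;0 0 0 0 0 0.004 0;0 0 0 0 0 0.004 0"}}

```text
t: 12.2
position: [0.4588, -0.2145, 0.1114]
tool_rot: [-1.86, 2.53, -0.006]
wrist_force: [-8.1, 4.3, 22.6]
gripper_width: 0.0087
gripper_force: 81.4
```

```bash
python3 -c "
from h import *
tgt([.4583,-.2143,.1094],162.6);print(get_state()['torque'])"
```

```text
t 12.2 pos [ 0.4588 -0.2145  0.1114] psi 162.64 F [-8.1  4.3 22.6] w 0.0087 j6 -1.84
turn [-0.2  -0.07  0.04] shift [-0.      0.0005  0.002 ]
[ 1.01343387  1.85594769 -0.01363772]
```

The key is home: force rises with no further travel. I ease the push a little and turn clockwise.

Call:
{"op": "jog_arm", "data": {"motion": "0 0 0 0 0 -0.002 0;0 0 6 0 0 -0.002 0;0 0 12 0 0 -0.002 0;0 0 18 0 0 -0.002 0;0 0 24 0 0 -0.002 0;0 0 30 0 0 -0.002 0;0 0 36 0 0 -0.002 0;0 0 42 0 0 -0.002 0"}}

```text
t: 13.0
position: [0.459, -0.2148, 0.1115]
tool_rot: [-0.823, 3.03, -0.005]
wrist_force: [-4.1, 2.1, 14.6]
gripper_width: 0.0089
gripper_force: 80.0
```

Call:
{"op": "jog_arm", "data": {"motion": "0 0 6 0 0 0 0;0 0 12 0 0 0 0;0 0 18 0 0 0 0;0 0 24 0 0 0 0;0 0 30 0 0 0 0;0 0 36 0 0 0 0;0 0 42 0 0 0 0;0 0 48 0 0 0 0"}}

```text
t: 13.8
position: [0.4587, -0.2151, 0.1115]
tool_rot: [0.481, 3.102, -0.004]
wrist_force: [-5.3, 1.2, 15.3]
gripper_width: 0.0092
gripper_force: 80.2
```

```bash
python3 -c "
from h import *
tgt([.4583,-.2143,.1114],60);print(get_state()['torque'])"
```

```text
t 13.8 pos [ 0.4587 -0.2151  0.1115] psi 72.39 F [-5.3  1.2 15.3] w 0.0092 j6 -0.26
turn [-0.12  0.18 12.39] shift [0.0007 0.0006 0.0001]
[0.36702521 1.17196001 0.04039876]
```

Call:
{"op": "jog_arm", "data": {"motion": "0 0 3 0 0 0 0;0 0 6 0 0 0 0;0 0 9 0 0 0 0;0 0 12 0 0 0 0;0 0 12 0 0 0 0;0 0 12 0 0 0 0"}}

```text
t: 14.4
position: [0.4588, -0.215, 0.1115]
tool_rot: [0.795, 3.036, -0.004]
wrist_force: [-5.0, 1.6, 15.7]
gripper_width: 0.0088
gripper_force: 80.1
```

```bash
python3 -c "
from h import *
tgt([.4583,-.2143,.1114],60);print(get_state()['torque'])
c=capture('scene');cv2.imwrite('pics/m.png',cv2.resize(c['color'][215:335,345:475,::-1],None,fx=5,fy=5,interpolation=2))"
```

```text
t 14.4 pos [ 0.4588 -0.215   0.1115] psi 60.66 F [-5.   1.6 15.7] w 0.0088 j6 -0.06
turn [-0.09  0.19  0.66] shift [0.0008 0.0004 0.0001]
[0.41347356 1.23791263 0.21105928]
```

View pics/m.png

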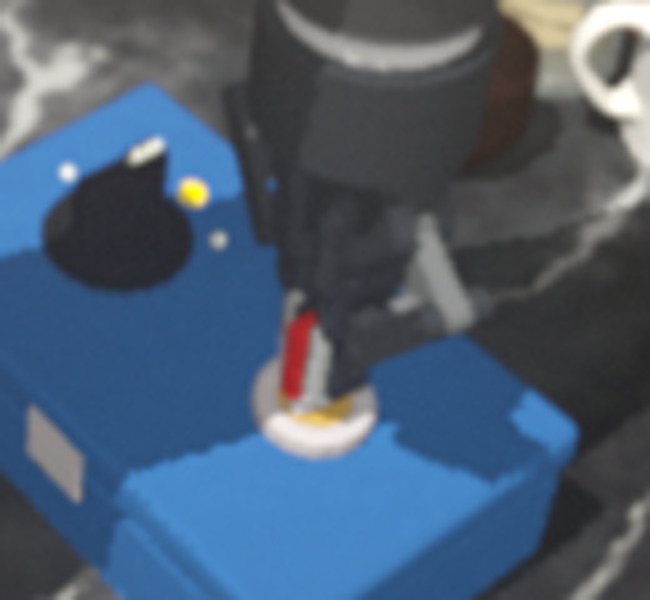

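The key is seated and turned, head at (300,355) in the crop. The selector is still at the dot. The moment of 0.21 N m exceeds the 0.07 N m spring, so the lock is at its stop. Settling, then handing in.

Call:
{"op": "jog_arm", "data": {"motion": "0 0 1 0 0 0 0;0 0 1 0 0 0 0;0 0 1 0 0 0 0;0 0 1 0 0 0 0"}}

```text
t: 14.85
position: [0.4588, -0.2151, 0.1115]
tool_rot: [0.821, 3.029, -0.004]
wrist_force: [-4.9, 1.9, 14.5]
gripper_width: 0.0083
gripper_force: 80.2
```

```bash
python3 -c "
from h import *
tgt([.4583,-.2143,.1114],60);print(get_state()['torque']);print(finish_job())"
```

```text
t 14.85 pos [ 0.4588 -0.2151  0.1115] psi 59.68 F [-4.9  1.9 14.5] w 0.0083 j6 -0.04
turn [-0.1   0.2  -0.32] shift [0.0008 0.0004 0.0001]
[0.36494308 1.21997502 0.26239361]
the job is handed in; nothing more can be done
None
```

I handed the job in at about 15 s: the selector is at the yellow dot, and the red key is home in the lock, turned clockwise to the stop and still gripped; the hand-in returned no verdict.

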